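# Sort the marked bearings into their packing trays

### The arm

A 6-joint arm with a two-finger parallel gripper is mounted at the origin on the work surface. World frame = base frame: x ahead of the robot, y to its left, z up, the work surface at z = 0. Lengths are in mm, angles in degrees, forces in N, time in s.
With the tool pointing down it reaches from about 300 to 850 mm from the base axis. Payload 4.2 kg.
Tool frame: the origin (TCP) lies midway between the tips of the shut fingers; the grasp point (between the pads) lies 19 mm behind it (env.hold_point_z is the z of the grasp point in the tool frame, in mm); z points along the fingers, y is the direction in which the jaws open and shut (so a half turn about z gives the same grasp; the last joint's range is limited). The gripper opens to 91 mm and grips with 3 to 60 N. Pads are 32 mm wide; open, the fingers measure 118 mm over their backs; the gripper's body (76 mm by 178 mm) begins 60 mm behind the grasp point.
Start: joints at [-64.572, 18.312, 89.639, -0, 72.044, -1.146], TCP at [257.233, -514.274, 180.776] pointing down, gripper open.
Joint ranges: [-177.97, 177.97], [-48.28, 115.42], [12.27, 149.76], [-77.06, 257.06], [2.81, 150.46], [-146.56, 146.56]. Speed limits (degrees/s): [147.25, 147.25, 180, 180, 180, 180].

### API

Orientations are given as [roll, pitch, yaw] about the fixed x, y, z axes, in that order (R = Rz(yaw) Ry(pitch) Rx(roll)).
In Python, from workcell import env, grab_frame, camera_params, spotter gives the robot as it stands. The module is installed in compiled form; this text tells all that it offers.
- The arm moves only by the shell command python3 -m jog 'ROWS' [FORCE]. ROWS is text: rows parted by semicolons, each of 7 numbers parted by spaces: the turn, a rotation vector about the world's x, y, z in units of 5 degrees (1.0 is 5 degrees), then the shift along the world's x, y, z in units of 25 mm (1.0 is 25 mm), then the opening, from 0 (shut) to 1 (fully open). A call has 1 to 5 rows; each row is the pose to reach, as a shift and turn from the pose commanded when the call began; what a row does not reach only later rows make up. A row lasts 1/8 s, in which the tool goes at most 62.5 mm and 10.7 degrees, less where a joint would pass 70% of its speed; a pose out of reach is approached as far as the arm can. A call with a gripper value outside its range is refused whole. The fingers move at their own pace and stop on an object; FORCE is the grip in N (left out, the last holds). Time passes only in rows, so rows that repeat a pose let the fingers close. It gives the time, the measured TCP pose, the force and the opening at its end, in the units of the state.
- env.state(): the state, without advancing time (a new reading comes with each control period).
- grab_frame(name): name is "scene" or "top" or "wrist"; returns the picture (384x512x3 uint8, red, green, blue); there is no depth.
- camera_params(name): a dict with "K" (3x3 intrinsics, pixels), "dist" ([k1, k2, p1, p2, k3] as OpenCV has them; the pictures are not rectified), "rvec" (rotation vector, rad) and "tvec" (3), from world to camera coordinates, as OpenCV has them. Camera axes: x right, y down, z forward; pixel columns grow to the right and rows downward; lengths in mm; the calibration is good to about 2 mm. A picture is of the moment at which its call begins: read the wrist's pose just before it. camera_params takes no time and is no camera call; for the wrist camera it gives the pose at the moment of the call.
- env.job_done(): hands the job in, once; it reports no verdict.
Trained networks look in the newest picture that a camera, given by its name, has taken for a name from the list of things; names that differ only in an ending like _2 or _b are one class to them, and where a whole thing is asked for, a point or a joint stands for the part that bears it (a point fixed in the world has none). Each returns a list of dicts, best first, with "conf" (0 to 1); they miss things now and then, are a little off and sometimes report something else, mostly with a low value. They report only what shows in the picture. A call takes as long as a camera call. They do not tell look-alikes from the thing itself.
- spotter.look_for(query, camera): "box" ([left, top, width, height] in pixels, round what is visible of it).
- spotter.trace(query, camera): "region" (384x512 bool, what is visible of it) and "box" ([left, top, width, height] in pixels, round what is visible of it).
The state is a dict: "time_s": time; "qpos": joint angles; "qvel": joint speeds; "effort": joint torques, N m; "ee_pos": TCP position; "ee_rot": TCP orientation; "force": force on the tool from outside, world axes, zero at the start; "torque": the same for the moment, N m; "gripper_width": finger opening in mm.
Only numpy, scipy, OpenCV 4.12 (cv2) and the standard library are available. Lean on these libraries where they do the work, as an engineer would, in place of code of your own. Each camera call takes 0.05 s, during which the arm holds its last target. There are 200 camera calls.

### The job

Sort the parts that have come from marking into the trays: the two large bearings into the tray with two bays, one in each bay; the two small bearings into the two empty bays of the tray with three bays, one in each, leaving the small bearing that is already in its middle bay in that bay; and the oval flange housing into the tray without dividers. Set each part down without dropping it, so that it lies flat on the tray's floor with its sleeve or boss up.

Things in the scene. Friction and masses are not known exactly. Their poses are not given: they have to be found in the camera images.
- large_a: loose steel insert bearing, the large kind: outer ring 60 mm diameter and 26 mm high, with a narrower inner sleeve of 38 mm diameter rising to 36 mm total height (29 mm bore in the sleeve). About 0.34 kg. Origin: centre of the underside, z up. Interchangeable with large_b.
- large_b: loose steel insert bearing, the large kind: outer ring 60 mm diameter and 26 mm high, with a narrower inner sleeve of 38 mm diameter rising to 36 mm total height (29 mm bore in the sleeve). About 0.34 kg. Origin: centre of the underside, z up. Interchangeable with large_a.
- small_a: loose steel insert bearing, the small kind: outer ring 40 mm diameter and 18 mm high, inner sleeve of 25 mm diameter rising to 28 mm total height (17 mm bore). About 0.13 kg. Origin: centre of the underside, z up. Interchangeable with small_b; starts outside the trays.
- small_b: loose steel insert bearing, the small kind: outer ring 40 mm diameter and 18 mm high, inner sleeve of 25 mm diameter rising to 28 mm total height (17 mm bore). About 0.13 kg. Origin: centre of the underside, z up. Interchangeable with small_a; starts outside the trays.
- small_c: loose steel insert bearing, the small kind: outer ring 40 mm diameter and 18 mm high, inner sleeve of 25 mm diameter rising to 28 mm total height (17 mm bore). About 0.13 kg. Origin: centre of the underside, z up. This one already lies in the middle bay of tray_three and belongs there.
- housing: loose dark green cast oval flange housing: flange 100 mm long (its x), 58 mm wide (its y), 10 mm thick, a bolt hole near each end; round central boss of 50 mm diameter rising to 34 mm total height (37 mm bore). About 0.42 kg. Origin: centre of the underside, z up. Fits the tray only lengthwise, its x along the tray's y, either way round.
- tray_one: tray with blue floor and bare metal walls, fixed to the table, 96 mm (its x) by 188 mm (its y); floor 3, walls 4, dividers 6 mm thick, wall tops 10 mm above the table. Inside 88 mm by 180 mm. Origin: centre of the underside on the table. No dividers: for the housing.
- tray_two: tray with blue floor and bare metal walls, fixed to the table, 96 mm (its x) by 188 mm (its y); floor 3, walls 4, dividers 6 mm thick, wall tops 10 mm above the table. Inside 88 mm by 180 mm. Origin: centre of the underside on the table. One divider across the middle makes two bays of 88 mm (x) by 87 mm (y), centred 46.5 mm either side of the origin along the tray's y: for the large bearings.
- tray_three: tray with blue floor and bare metal walls, fixed to the table, 96 mm (its x) by 188 mm (its y); floor 3, walls 4, dividers 6 mm thick, wall tops 10 mm above the table. Inside 88 mm by 180 mm. Origin: centre of the underside on the table. Two dividers make three bays of 88 mm (x) by 56 mm (y), centred at the origin and 62 mm either side of it along the tray's y: for the small bearings.
There are look-alikes about, which are no part of the job. Leave any orange or turquoise look-alike of the small_a alone.

How it is judged (in metres and radians):
At the end, for the whole second after the job is handed in: A large bearing in each bay of tray_two (within 18 mm of its middle), small_a and small_b in the end bays and small_c in the middle bay of tray_three (28 mm across, 13 mm along), the housing in tray_one (22, 48 mm): all upright (0.15 rad), within 4 mm of the floor, under 0.02 m/s ((((x of large_a in the frame of tray_two between -0.018 and 0.018 m and y of large_a in the frame of tray_two between 0.0285 and 0.0645 m and z of large_a in the frame of tray_two between 0.0005 and 0.007 m and angle between large_a's own z axis and vertical below 0.15 rad) and (x of large_b in the frame of tray_two between -0.018 and 0.018 m and y of large_b in the frame of tray_two between -0.0645 and -0.0285 m and z of large_b in the frame of tray_two between 0.0005 and 0.007 m and angle between large_b's own z axis and vertical below 0.15 rad)) or ((x of large_a in the frame of tray_two between -0.018 and 0.018 m and y of large_a in the frame of tray_two between -0.0645 and -0.0285 m and z of large_a in the frame of tray_two between 0.0005 and 0.007 m and angle between large_a's own z axis and vertical below 0.15 rad) and (x of large_b in the frame of tray_two between -0.018 and 0.018 m and y of large_b in the frame of tray_two between 0.0285 and 0.0645 m and z of large_b in the frame of tray_two between 0.0005 and 0.007 m and angle between large_b's own z axis and vertical below 0.15 rad))) and (((x of small_a in the frame of tray_three between -0.028 and 0.028 m and y of small_a in the frame of tray_three between 0.049 and 0.075 m and z of small_a in the frame of tray_three between 0.0005 and 0.007 m and angle between small_a's own z axis and vertical below 0.15 rad) and (x of small_b in the frame of tray_three between -0.028 and 0.028 m and y of small_b in the frame of tray_three between -0.075 and -0.049 m and z of small_b in the frame of tray_three between 0.0005 and 0.007 m and angle between small_b's own z axis and vertical below 0.15 rad)) or ((x of small_a in the frame of tray_three between -0.028 and 0.028 m and y of small_a in the frame of tray_three between -0.075 and -0.049 m and z of small_a in the frame of tray_three between 0.0005 and 0.007 m and angle between small_a's own z axis and vertical below 0.15 rad) and (x of small_b in the frame of tray_three between -0.028 and 0.028 m and y of small_b in the frame of tray_three between 0.049 and 0.075 m and z of small_b in the frame of tray_three between 0.0005 and 0.007 m and angle between small_b's own z axis and vertical below 0.15 rad))) and x of small_c in the frame of tray_three between -0.028 and 0.028 m and y of small_c in the frame of tray_three between -0.013 and 0.013 m and z of small_c in the frame of tray_three between 0.0005 and 0.007 m and angle between each of small_c, housing's own z axis and vertical below 0.15 rad and x of housing in the frame of tray_one between -0.022 and 0.022 m and y of housing in the frame of tray_one between -0.048 and 0.048 m and z of housing in the frame of tray_one between 0.0005 and 0.007 m and linear speed of each of large_a, large_b, small_a, small_b, housing, small_c below 0.02 m/s); the robot touches nothing.
It fails at once if a part is dropped: it moves faster than 0.7 m/s while the fingers do not touch it (a fall of about 25 mm) ((linear speed of large_a above 0.7 m/s and contact force between large_a and the fingers below 0.05 N) or (linear speed of large_b above 0.7 m/s and contact force between large_b and the fingers below 0.05 N) or (linear speed of small_a above 0.7 m/s and contact force between small_a and the fingers below 0.05 N) or (linear speed of small_b above 0.7 m/s and contact force between small_b and the fingers below 0.05 N) or (linear speed of housing above 0.7 m/s and contact force between housing and the fingers below 0.05 N)).
It also fails if it takes over 112 s, if anything falls off the work surface, if the arm or the gripper's body presses on something with over 40 N, if the wrist force passes 120 N, or if a joint passes its speed limit or range.

## Working session

There is one attempt and no reset: what is moved stays moved. The work goes in short steps, Python scripts to look and compute and a shell command to move; the robot and the scene stay as the last step left them, time stands still between calls to the robot, and variables do not carry over. Pictures are saved under pics/ and viewed, about 12 in all and at most 16, crops included, and the job is handed in when it is done.

```bash
mkdir -p pics; cat > h.py <<'E'
import numpy as np, cv2
from workcell import env, grab_frame, camera_params, spotter
def save(name, img): cv2.imwrite('pics/'+name+'.png', img[:,:,::-1])
def px2w(cam, uv, z, P=None):
    P=P or camera_params(cam); R=cv2.Rodrigues(np.array(P['rvec'],float))[0]; t=np.array(P['tvec'],float).ravel()
    n=cv2.undistortPoints(np.array(uv,float).reshape(-1,1,2),np.array(P['K'],float),np.array(P['dist'],float)).reshape(-1,2)
    d=np.c_[n,np.ones(len(n))]@R; c=-R.T@t
    return c+d*((z-c[2])/d[:,2])[:,None]
def w2px(cam, X, P=None):
    P=P or camera_params(cam)
    return cv2.projectPoints(np.array(X,float).reshape(-1,1,3),np.array(P['rvec'],float),np.array(P['tvec'],float),np.array(P['K'],float),np.array(P['dist'],float))[0].reshape(-1,2)
E
python3 - <<'E'
from h import *
a=grab_frame('top'); save('top0',a)
b=grab_frame('scene'); save('scene0',b)
for c in ('top','scene'):
    P=camera_params(c);R=cv2.Rodrigues(np.array(P['rvec'],float))[0];print(c,np.round(-R.T@np.array(P['tvec']).ravel()),np.round(R[2],2),P['K'][0][0])
for q in ['large_a','small_a','housing','tray_one','tray_two','tray_three']:
    for d in spotter.look_for(q,'top'): 
        x,y,w,h=d['box'];print(q,round(d['conf'],2),np.round(d['box']),np.round(px2w('top',[[x+w/2,y+h/2]],10)[0]))
print(env.state())
E
```

```text
top [ 385.   -5. 1130.] [ 0.11  0.01 -0.99] 374.8530893461614
scene [1040. -329.  552.] [-0.66  0.39 -0.64] 348.08904832249823
large_a 0.59 [193. 206.  17.  24.] [437. 174.  10.]
large_a 0.55 [363. 207.  25.  23.] [ 423. -342.   10.]
small_a 0.56 [302. 235.  14.  16.] [ 356. -142.   10.]
small_a 0.53 [189. 205.  22.  26.] [437. 178.  10.]
small_a 0.51 [132. 222.  15.  13.] [412. 358.  10.]
small_a 0.49 [314. 208.  13.  16.] [ 433. -182.   10.]
small_a 0.45 [336. 185.  15.  16.] [ 500. -253.   10.]
housing 0.62 [251. 196.  21.  32.] [450.  -6.  10.]
tray_one 0.78 [310. 132.  67.  38.] [ 628. -258.   10.]
tray_two 0.78 [146. 150.  62.  33.] [595. 248.  10.]
tray_three 0.8 [221. 133.  64.  32.] [642.  14.  10.]
{'time_s': 0.4, 'qpos': array([-6.45732119e+01,  1.83186836e+01,  8.96471281e+01,  5.91032438e-04,
        7.20449468e+01, -1.14704388e+00]), 'qvel': array([-0.07068791, -0.07235561, -0.07698579,  0.08763056, -0.0401147 ,
        0.00149755]), 'effort': array([ 7.02304715e-04, -4.11890495e+01, -2.31915271e+01,  7.27435132e-02,
        3.96878924e-02, -3.99395230e-05]), 'ee_pos': array([ 257.19648359, -514.20895437,  180.652695  ]), 'ee_rot': array([-1.79989255e+02, -7.77467917e-04,  2.65736497e+01]), 'force': array([0.20235059, 0.12357001, 0.65124443]), 'torque': array([0.02960792, 0.05344859, 0.04389233]), 'gripper_width': 91.40163934448623}
```

```bash
python3 -c "
import cv2
a=cv2.imread('pics/top0.png');cv2.imwrite('pics/top0b.png',cv2.resize(a,(800,600),interpolation=cv2.INTER_CUBIC))"
```

```text
(no output)
```

View pics/top0b.png

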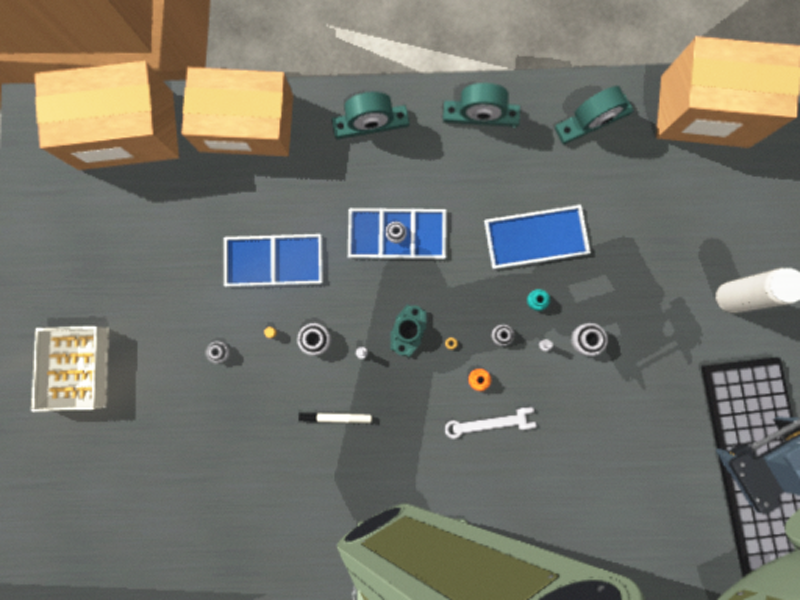

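View pics/scene0.png

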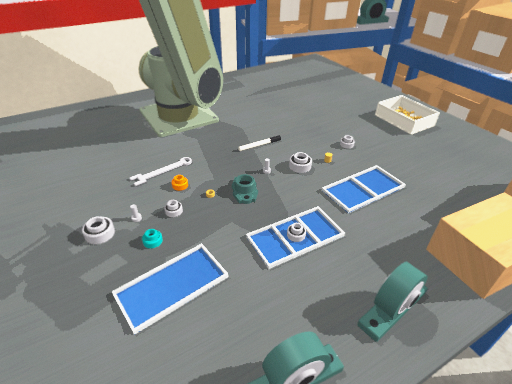

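The top picture (800 px scale) shows the following:
- **Large bearings:** (313,339) and (591,339).
- **Steel small bearings:** (217,351) and (503,335). The one in tray_three is at (396,231).
- **Look-alikes to leave:** turquoise (539,300) and orange (480,380).
- **Housing:** (408,330).
- **Trays:** two-bay (273,260), three-bay (397,233), plain (538,236).
- **Clutter to avoid:** pegs and small rings.

Next I'll trace the parts in both fixed views for exact positions and check an enlarged crop.

```bash
python3 - <<'E'
from h import *
a=cv2.imread('pics/top0.png'); 
c=cv2.resize(a[180:262,125:400],(800,239),interpolation=cv2.INTER_CUBIC)
b=cv2.imread('pics/scene0.png')
c2=cv2.resize(b[125:255,75:365],(800,359),interpolation=cv2.INTER_CUBIC)
cv2.imwrite('pics/crop1.png',np.vstack([c,c2]))
# trays: white wall outline fit from blue floor
hsv=cv2.cvtColor(a,cv2.COLOR_BGR2HSV)
m=cv2.inRange(hsv,(105,140,60),(125,255,255)); m=cv2.morphologyEx(m,cv2.MORPH_CLOSE,np.ones((7,7)))
for ct in cv2.findContours(m,cv2.RETR_EXTERNAL,cv2.CHAIN_APPROX_NONE)[0]:
    if cv2.contourArea(ct)<600: continue
    w=px2w('top',ct.reshape(-1,2),3)[:,:2].astype(np.float32)
    r=cv2.minAreaRect(w); print('tray',np.round(r[0]),np.round(r[1]),round(r[2],1))
E
```

```text
tray [599. 257.] [ 80. 171.] 0.2
tray [644.  12.] [173.  80.] 86.9
tray [ 629. -260.] [ 82. 172.] 7.1
```

View pics/crop1.png

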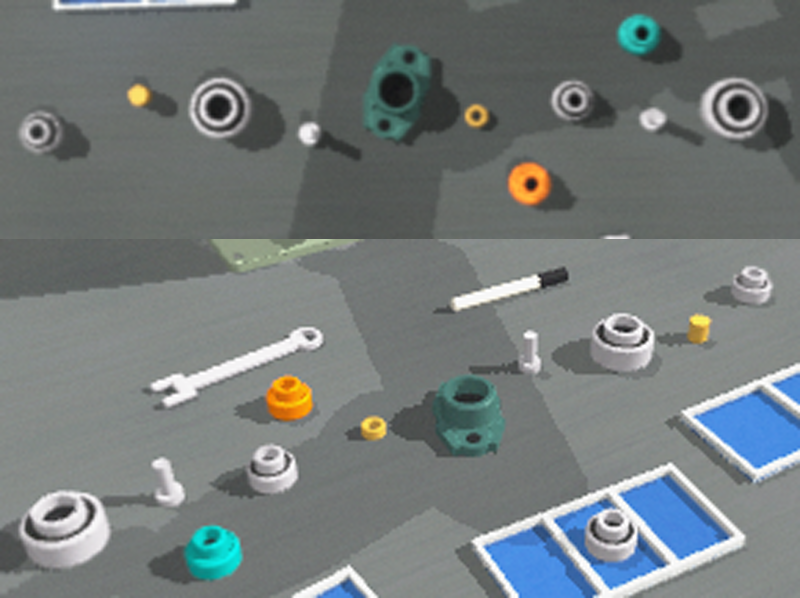

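The crop confirms that the four steel-grey bearings and the housing all stand upright. The orange and turquoise ones are plainly the look-alikes. Crop-top bore positions:

| Part | Crop pixel |
|---|---|
| Large, left | (218,105) |
| Large, right | (738,106) |
| Small, left | (37,131) |
| Small, right | (574,100) |
| Housing bore | (397,90) |
| Housing holes | (409,57), (385,125) |

The pegs at (309,132) and (653,118) and the rings at (138,96) and (476,115) need clearance.

```bash
python3 - <<'E'
from h import *
s=800/275
px=lambda u,v:((u+.5)/s-.5+125,(v+.5)/s-.5+180)
for n,u,v,z in [('LL',218,105,36),('LR',738,106,36),('SL',37,131,28),('SR',574,100,28),('H',397,90,34),('hA',409,57,10),('hB',385,125,10),('pegL foot?',309,132,40),('pegR',653,118,40),('ringL',138,96,15),('ringR',476,115,8),('turq',640,33,28),('orng',530,184,28)]:
    print(n,np.round(px2w('top',[px(u,v)],z)[0]))
# scene view cross check
s2=800/290
p2=lambda u,v:((u+.5)/s2-.5+75,(v-239+.5)/s2-.5+125)
for n,u,v,z in [('LL',625,328,36),('LR',63,509,36),('SL',755,272,28),('SR',269,456,28),('H',468,391,34),('hole',476,437,10),('pegLbase',530,367,3),('pegLtop',530,336,30),('pegRbase',170,498,3),('turq',212,536,28),('ringL',700,320,12)]:
    print('scene',n,np.round(px2w('scene',[p2(u,v)],z)[0]))
E
```

```text
LL [443. 175.  36.]
LR [ 428. -343.   36.]
SL [422. 359.  28.]
SR [ 438. -183.   28.]
H [453.  -5.  34.]
hA [488. -18.  10.]
hB [419.   8.  10.]
pegL foot? [413.  84.  40.]
pegR [ 418. -258.   40.]
ringL [456. 260.  15.]
ringR [427. -85.   8.]
turq [ 504. -252.   28.]
orng [ 356. -135.   28.]
scene LL [447. 173.  36.]
scene LR [ 430. -341.   36.]
scene SL [422. 362.  28.]
scene SR [ 441. -184.   28.]
scene H [455.  -4.  34.]
scene hole [488. -15.  10.]
scene pegLbase [417.  86.   3.]
scene pegLtop [405.  92.  30.]
scene pegRbase [ 421. -265.    3.]
scene turq [ 506. -252.   28.]
scene ringL [446. 271.  12.]
```

Both views agree within about 4 mm. World positions:

| Thing | x, y (mm) | Yaw |
|---|---|---|
| LL | (445,174) | – |
| LR | (429,-342) | – |
| SL | (422,360) | – |
| SR | (440,-183) | – |
| Housing | (454,-5) | -20.6° |
| tray_one | (629,-260) | 7° |
| tray_two | (598,256) | 0° |
| tray_three | (644,12) | -3° |

Jaws along world x (yaw 90) clear all the neighbours. I start above LR.

```bash
python3 -m jog '0 0 12.69 6.88 6.88 -1.6 1;0 0 12.69 6.88 6.88 -1.6 1;0 0 12.69 6.88 6.88 -1.6 1;0 0 12.69 6.88 6.88 -1.6 1;0 0 12.69 6.88 6.88 -1.6 1' 40; python3 -m jog '0 0 0 0 0 0 1'
```

```text
time_s: 1.02
ee_pos: [431.4, -338.9, 140.0]
ee_rot: [-180.0, -0.1, 81.0]
force: [0.2, -1.4, -0.5]
gripper_width: 91.3
time_s: 1.15
ee_pos: [429.6, -341.7, 140.7]
ee_rot: [-180.0, 0.0, 80.2]
force: [-0.2, 0.0, -1.0]
gripper_width: 91.3
```

```bash
python3 -m jog '0 0 1.96 0 0 0 1;0 0 1.96 0 0 0 1'; cat > wl.py <<'E'
from h import *
import sys
P=camera_params('wrist'); a=grab_frame('wrist'); save(sys.argv[1],a)
print(np.round(env.state()['ee_pos'],1))
for q in sys.argv[2:]:
    n,z=q.split(':')
    for d in spotter.trace(n,'wrist')[:3]:
        m=d['region'].astype(np.uint8); x,y,w,h=d['box']
        print(n,round(d['conf'],2),np.round(d['box']),'boxmid@z',np.round(px2w('wrist',[[x+w/2,y+h/2]],float(z),P)[0]))
E
python3 wl.py w1 large_a:26
```

```text
time_s: 1.4
ee_pos: [428.8, -342.9, 141.0]
ee_rot: [180.0, 0.0, 89.8]
force: [0.4, -0.8, -0.4]
gripper_width: 91.0
[ 428.8 -342.9  141. ]
```

View pics/w1.png

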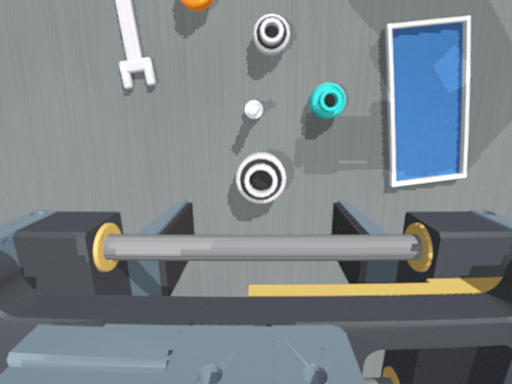

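The wrist picture shows the large bearing's bore at (261,181), the steel small one at (270,32), turquoise at (330,100) and the tray_one outer corners at (387,23), (470,16), (467,178), (393,186).

```bash
python3 - <<'E'
from h import *
for n,p,z in [('LR',(261,181),36),('SR',(270,32),28),('t',(387,23),10),('t',(470,16),10),('t',(467,178),10),('t',(393,186),10)]:
    print(n,np.round(px2w('wrist',[p],z)[0]))
E
python3 -m jog '0 0 0 0 0 -2.5 1;0 0 0 0 0 -4.2 1;0 0 0 0 0 -5.24 1;0 0 0 0 0 -5.24 1;0 0 0 0 0 -5.24 1'
```

```text
LR [ 427. -345.   36.]
SR [ 438. -186.   28.]
t [ 569. -170.   10.]
t [ 665. -160.   10.]
t [ 690. -347.   10.]
t [ 594. -358.   10.]
time_s: 2.12
ee_pos: [430.0, -343.2, 10.9]
ee_rot: [179.9, 0.1, 90.0]
force: [1.2, -0.1, -0.0]
gripper_width: 91.2
```

```bash
python3 -m jog '0 0 0 0 0 0 0;0 0 0 0 0 0 0;0 0 0 0 0 0 0;0 0 0 0 0 0 0;0 0 0 0 0 0 0' 50; python3 -m jog '0 0 0 0 0 0.4 0;0 0 0 0 0 1.2 0;0 0 0 0 0 2 0;0 0 0 0 0 2.4 0' 50
```

```text
time_s: 2.75
ee_pos: [429.2, -342.2, 9.8]
ee_rot: [180.0, -0.0, 90.1]
force: [0.4, 0.0, 0.2]
gripper_width: 43.9
time_s: 3.25
ee_pos: [429.9, -342.8, 71.4]
ee_rot: [179.9, 0.1, 90.1]
force: [-0.3, -0.6, -0.7]
gripper_width: 4.0
```

```bash
python3 - <<'E'
from h import *
a=grab_frame('scene'); w=grab_frame('wrist')
save('s2',np.hstack([cv2.resize(a[150:340,20:220],(400,380),interpolation=cv2.INTER_CUBIC),cv2.resize(w,(400,380))]))
print(env.state()['gripper_width'])
E
```

```text
0.26949350767119823
```

View pics/s2.png

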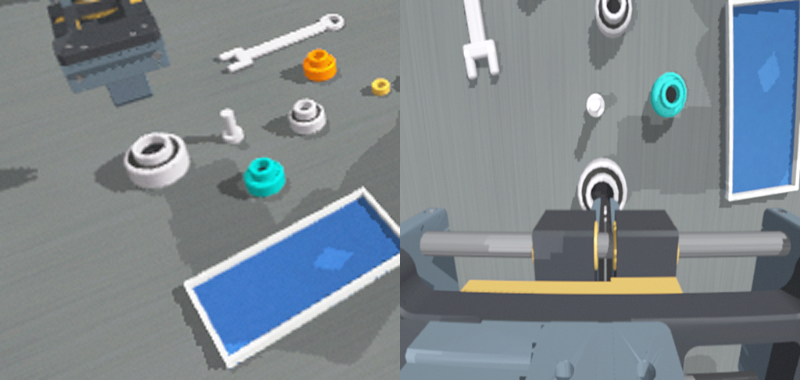

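```bash
python3 - <<'E'
from h import *
s=env.state(); p=s['ee_pos']; print(p,s['ee_rot'],s['qpos'])
for c in ('scene','wrist'): print(c,w2px(c,[p,p+[0,0,19],[428,-343,36]]))
save('top2',grab_frame('top'))
# bearing now: scene crop (155,150)->
print(px2w('scene',[(20+153/2,150+150/2)],36), px2w('wrist',[(603*512/800*2-0-512 if 0 else (603-400)*512/400,190*384/380)],36))
P=camera_params('wrist');R=cv2.Rodrigues(np.array(P['rvec'],float))[0];print('wristcam',-R.T@np.array(P['tvec']).ravel(),R[2])
a=cv2.imread('pics/top2.png');cv2.imwrite('pics/top2c.png',cv2.resize(a[170:300,280:440],(800,650))[:600])
E
```

```text
[ 429.9216049  -342.83423784   71.10334873] [1.79874327e+02 1.00099461e-01 9.00882958e+01] [-3.97708982e+01  2.13271266e+01  1.02247998e+02  4.45659760e-03
  5.62642513e+01 -3.98617736e+01]
scene [[ 91.67740555 210.53251071]
 [ 88.88047036 203.48429451]
 [ 96.30758487 222.39875827]]
wrist [[262.252644   207.84687692]
 [262.30965824 216.26303796]
 [260.03468809 195.75149664]]
[[ 436.07271748 -344.26773518   36.        ]] [[ 427.23972839 -338.77120252   36.        ]]
wristcam [ 429.06830032 -275.2907677   273.919278  ] [ 0.00184061 -0.24364801 -0.96986198]
```

View pics/top2c.png

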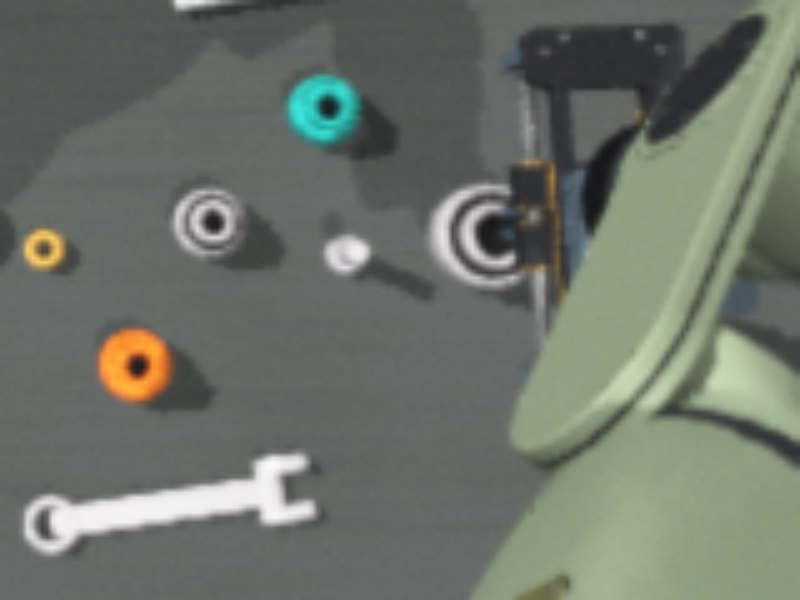

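Every projection puts the tool right over the bearing, yet the fingers shut without a stop. I'll open, go down again and look at the scene while it is down.

```bash
python3 -m jog '0 0 0 0 0 0 1;0 0 0 0 0 0 1;0 0 0 0 0 0 1;0 0 0 0 0 0 1;0 0 0 0 0 0 1'; python3 -m jog '0 0 0 0 0 0 1;0 0 0 0 0 0 1;0 0 0 0 0 0 1;0 0 0 0 0 0 1;0 0 0 0 0 0 1';python3 -m jog '0 0 0 0 0 -1.2 1;0 0 0 0 0 -2.44 1;0 0 0 0 0 -2.44 1'; python3 - <<'E'
from h import *
a=grab_frame('scene'); w=grab_frame('wrist')
save('s3',np.hstack([cv2.resize(a[150:290,20:170],(400,380),interpolation=cv2.INTER_CUBIC),cv2.resize(w,(400,380))]))
E
```

```text
time_s: 4.03
ee_pos: [429.2, -342.3, 69.7]
ee_rot: [-180.0, -0.0, 90.1]
force: [0.5, -0.8, 0.6]
gripper_width: 47.4
time_s: 4.65
ee_pos: [429.3, -342.3, 69.8]
ee_rot: [180.0, -0.0, 90.1]
force: [0.0, -0.6, 0.2]
gripper_width: 90.8
time_s: 5.03
ee_pos: [427.7, -341.0, 6.9]
ee_rot: [-179.8, -0.2, 90.1]
force: [-0.4, -0.6, -0.6]
gripper_width: 91.2
```

View pics/s3.png

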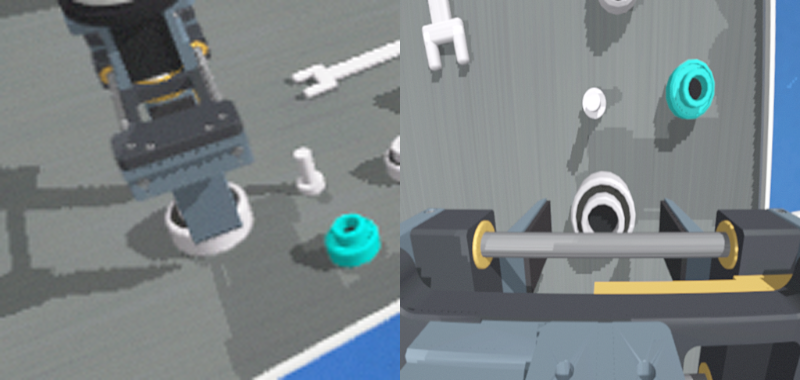

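It is well straddled. I'll close in short steps and watch the opening.

```bash
python3 -m jog '0 0 0 0 0 0.1 0;0 0 0 0 0 0.1 0;0 0 0 0 0 0.1 0' 50;python3 -m jog '0 0 0 0 0 0 0' ;python3 -m jog '0 0 0 0 0 0 0' ;python3 -m jog '0 0 0 0 0 0 0'; python3 - <<'E'
from h import *
a=grab_frame('scene'); w=grab_frame('wrist')
save('s4',np.hstack([cv2.resize(a[150:290,20:170],(400,380),interpolation=cv2.INTER_CUBIC),cv2.resize(w,(400,380))]))
print(env.state()['gripper_width'])
E
```

```text
time_s: 5.5
ee_pos: [429.5, -342.5, 12.0]
ee_rot: [179.9, 0.0, 90.1]
force: [0.1, 0.1, -0.2]
gripper_width: 64.2
time_s: 5.62
ee_pos: [429.3, -342.3, 11.5]
ee_rot: [180.0, 0.0, 90.1]
force: [1.0, 0.6, 0.5]
gripper_width: 54.2
time_s: 5.75
ee_pos: [429.2, -342.3, 11.3]
ee_rot: [180.0, 0.0, 90.1]
force: [0.3, 0.1, -0.2]
gripper_width: 43.9
time_s: 5.88
ee_pos: [429.2, -342.2, 11.2]
ee_rot: [-180.0, -0.0, 90.1]
force: [0.4, 0.1, 0.3]
gripper_width: 34.1
26.473313081104923
```

View pics/s4.png

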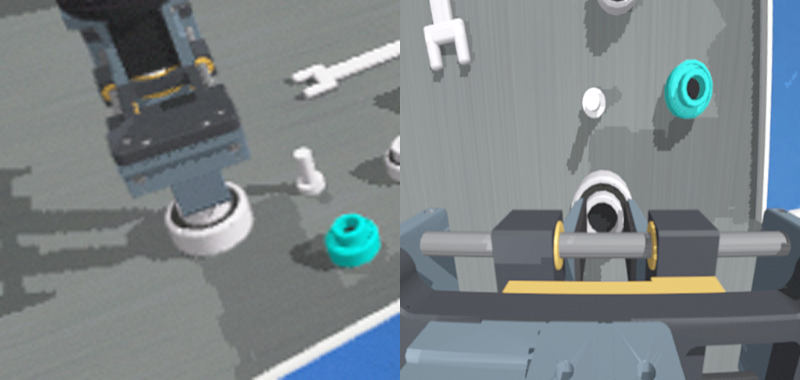

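The fingertips are plainly higher than the reported TCP, because they passed over the ring. I'll work out the tip height from the pictures.

```bash
python3 - <<'E'
from h import *
for z in (7,20,30,40,50): print(z, w2px('scene',[[488,-359,z],[488,-327,z],[475,-343,z]]).round(1).tolist())
print('shut at 71: tip px ~(85,200)', [(z,w2px('scene',[[430,-343,z]]).round(1).tolist()) for z in (71,90,100,110)])
E
```

```text
7 [[98.4, 253.8], [114.8, 247.6], [105.2, 246.5]]
20 [[96.6, 249.5], [113.2, 243.3], [103.5, 242.2]]
30 [[95.1, 246.2], [111.9, 240.0], [102.2, 238.8]]
40 [[93.7, 242.7], [110.7, 236.5], [100.8, 235.4]]
50 [[92.2, 239.2], [109.4, 233.0], [99.4, 231.9]]
shut at 71: tip px ~(85,200) [(71, [[91.6, 210.6]]), (90, [[88.8, 203.6]]), (100, [[87.3, 199.8]]), (110, [[85.8, 195.9]])]
```

Tips appear about 26–35 mm above the reported TCP. I'll open, descend, and touch the table gently in small steps to get the offset.

```bash
python3 -m jog '0 0 0 0 0 0 1;0 0 0 0 0 0 1;0 0 0 0 0 0 1;0 0 0 0 0 0 1;0 0 0 0 0 0 1'; python3 -m jog '0 0 0 0 0 0 1;0 0 0 0 0 0 1;0 0 0 0 0 0 1;0 0 0 0 0 0 1';python3 -m jog '0 0 0 0 0 -0.4 1;0 0 0 0 0 -0.8 1;0 0 0 0 0 -0.8 1;0 0 0 0 0 -0.8 1'
```

```text
time_s: 6.6
ee_pos: [429.3, -342.3, 11.3]
ee_rot: [180.0, -0.0, 90.1]
force: [0.6, 0.1, -0.1]
gripper_width: 73.2
time_s: 7.1
ee_pos: [429.2, -342.3, 11.3]
ee_rot: [180.0, -0.0, 90.1]
force: [0.4, -0.7, -0.3]
gripper_width: 91.3
time_s: 7.6
ee_pos: [429.3, -342.3, -8.9]
ee_rot: [-180.0, -0.0, 90.1]
force: [0.3, 0.3, -0.2]
gripper_width: 91.3
```

```bash
python3 -m jog '0 0 0 0 0 -0.12 1;0 0 0 0 0 -0.12 1'; python3 -m jog '0 0 0 0 0 -0.12 1;0 0 0 0 0 -0.12 1'
```

```text
time_s: 7.85
ee_pos: [429.2, -342.2, -11.8]
ee_rot: [-180.0, -0.0, 90.1]
force: [-0.2, 0.5, 0.0]
gripper_width: 91.2
time_s: 8.1
ee_pos: [429.1, -342.1, -14.9]
ee_rot: [-180.0, -0.0, 90.1]
force: [-0.2, 0.1, -0.4]
gripper_width: 91.3
```

```bash
python3 -m jog '0 0 0 0 0 -0.08 1;0 0 0 0 0 -0.08 1'; python3 -m jog '0 0 0 0 0 -0.08 1;0 0 0 0 0 -0.08 1'; python3 -m jog '0 0 0 0 0 -0.06 1;0 0 0 0 0 -0.06 1'
```

```text
time_s: 8.35
ee_pos: [429.1, -342.2, -16.9]
ee_rot: [-180.0, -0.0, 90.1]
force: [-0.4, -0.8, -0.4]
gripper_width: 91.0
time_s: 8.6
ee_pos: [429.1, -342.2, -18.9]
ee_rot: [-180.0, -0.0, 90.1]
force: [0.3, -0.2, 0.8]
gripper_width: 91.6
time_s: 8.85
ee_pos: [429.2, -342.2, -20.3]
ee_rot: [-180.0, -0.0, 90.1]
force: [-0.9, 0.2, 0.5]
gripper_width: 91.7
```

```bash
python3 -m jog '0 0 0 0 0 -0.06 1;0 0 0 0 0 -0.06 1'; python3 - <<'E'
from h import *
a=grab_frame('scene'); print(env.state()['force'])
save('s5',cv2.resize(a[150:290,20:170],(600,560),interpolation=cv2.INTER_CUBIC))
E
```

```text
time_s: 9.1
ee_pos: [429.2, -342.2, -21.8]
ee_rot: [-180.0, -0.0, 90.1]
force: [1.0, 0.3, 0.3]
gripper_width: 91.3
[-0.53494203  0.58997415  0.25116043]
```

View pics/s5.png

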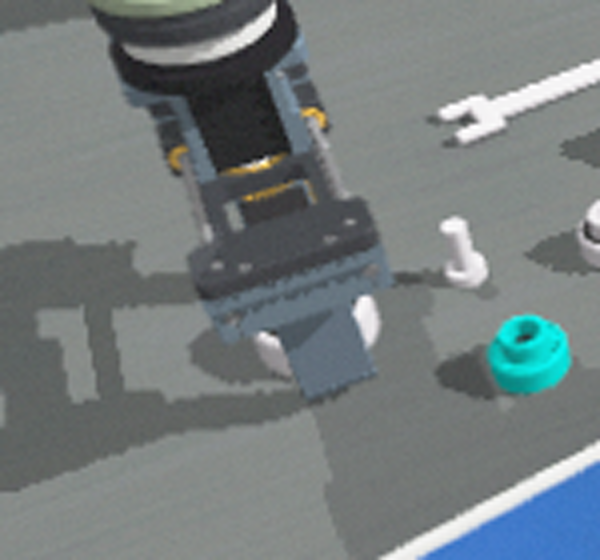

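The tips are now at about z≈16, so the offset is roughly +38 mm. Placing height is relative to pick height, so this is enough. I'll go 5 mm lower and grip.

```bash
python3 -m jog '0 0 0 0 0 -0.1 1;0 0 0 0 0 -0.1 1'; python3 -m jog '0 0 0 0 0 -0.1 1;0 0 0 0 0 -0.1 1'; python3 -m jog '0 0 0 0 0 0 0;0 0 0 0 0 0 0;0 0 0 0 0 0 0;0 0 0 0 0 0 0;0 0 0 0 0 0 0' 45;python3 -m jog '0 0 0 0 0 0 0' 45
```

```text
time_s: 9.4
ee_pos: [429.1, -342.2, -24.4]
ee_rot: [-180.0, -0.0, 90.1]
force: [0.4, -0.3, -0.4]
gripper_width: 91.2
time_s: 9.65
ee_pos: [429.1, -342.1, -27.0]
ee_rot: [-180.0, -0.0, 90.1]
force: [-0.2, -0.4, -0.5]
gripper_width: 91.0
time_s: 10.28
ee_pos: [428.7, -342.1, -26.8]
ee_rot: [-179.9, -0.0, 90.1]
force: [-2.1, 0.4, 1.8]
gripper_width: 58.8
time_s: 10.4
ee_pos: [428.7, -342.1, -26.7]
ee_rot: [-179.9, -0.0, 90.1]
force: [-2.1, 0.0, 1.5]
gripper_width: 59.0
```

The opening stopped at 59 mm, so it is held. Now I lift and carry it to tray_two's near bay at (598, 209.5).

```bash
python3 -m jog '0 0 0 0 0 0.6 0;0 0 0 0 0 1.8 0;0 0 0 0 0 3.2 0;0 0 0 0.4 1.2 4 0;0 0 0 1 3 4 0'; python3 -m jog '0 0 0 0.7 2.2 0 0;0 0 0 1.4 4.4 0 0;0 0 0 2.1 6.6 0 0;0 0 0 2.8 8.8 0 0;0 0 0 3.5 11 0 0'; python3 -m jog '0 0 0 0.7 2.2 0 0;0 0 0 1.4 4.4 0 0;0 0 0 1.9 6.6 0 0;0 0 0 2.26 7.6 0 0;0 0 0 2.26 8.06 0 0';python3 -m jog '0 0 0 0 0 0 0'
```

```text
time_s: 11.02
ee_pos: [456.4, -268.2, 75.9]
ee_rot: [179.7, 0.2, 89.9]
force: [0.2, 0.0, -2.8]
gripper_width: 59.5
time_s: 11.65
ee_pos: [542.6, 9.9, 74.0]
ee_rot: [179.9, -0.0, 90.1]
force: [1.0, -1.0, -3.9]
gripper_width: 59.0
time_s: 12.28
ee_pos: [598.6, 211.0, 73.4]
ee_rot: [180.0, -0.0, 90.2]
force: [-0.2, -0.9, -3.6]
gripper_width: 59.5
time_s: 12.4
ee_pos: [597.7, 209.2, 73.3]
ee_rot: [-180.0, 0.0, 90.1]
force: [-0.2, -0.6, -4.1]
gripper_width: 59.3
```

```bash
python3 -m jog '0 0 0 0 0 -1.2 0;0 0 0 0 0 -2.4 0;0 0 0 0 0 -3.3 0;0 0 0 0 0 -3.7 0;0 0 0 0 0 -3.7 0'; python3 -m jog '0 0 0 0 0 -0.06 0;0 0 0 0 0 -0.06 0'; python3 -m jog '0 0 0 0 0 -0.06 0;0 0 0 0 0 -0.06 0'
```

```text
time_s: 13.02
ee_pos: [597.9, 208.2, -19.4]
ee_rot: [-180.0, 0.0, 90.0]
force: [0.2, -0.0, -3.3]
gripper_width: 59.2
time_s: 13.28
ee_pos: [598.8, 209.3, -19.8]
ee_rot: [179.9, -0.0, 90.1]
force: [-0.4, -0.4, -3.6]
gripper_width: 59.1
time_s: 13.52
ee_pos: [598.2, 209.3, -22.1]
ee_rot: [180.0, -0.0, 90.1]
force: [-0.4, -0.1, -3.3]
gripper_width: 58.9
```

```bash
python3 -m jog '0 0 0 0 0 -0.04 0;0 0 0 0 0 -0.04 0'; python3 -m jog '0 0 0 0 0 -0.04 0;0 0 0 0 0 -0.04 0'
```

```text
time_s: 13.78
ee_pos: [598.1, 209.2, -23.3]
ee_rot: [-180.0, 0.0, 90.1]
force: [0.1, 0.0, -3.5]
gripper_width: 58.8
time_s: 14.02
ee_pos: [598.3, 209.3, -23.7]
ee_rot: [180.0, -0.0, 90.1]
force: [-1.1, -0.4, 0.9]
gripper_width: 59.5
```

Contact came exactly at the predicted height. Release, rise, and go to the next large bearing at (445,174).

```bash
python3 -m jog '0 0 0 0 0 0 0.75;0 0 0 0 0 0 0.75;0 0 0 0 0 0.2 0.75;0 0 0 0 0 1.6 1;0 0 0 0 0 3 1'; python3 -m jog '0 0 0 -2 -0.5 0 1;0 0 0 -4.2 -1 0 1;0 0 0 -6.12 -1.4 0 1;0 0 0 -6.12 -1.4 0 1'; python3 -m jog '0 0 0 0 0 -1.4 1;0 0 0 0 0 -2.6 1;0 0 0 0 0 -3.13 1;0 0 0 0 0 -3.13 1;0 0 0 0 0 -3.13 1'
```

```text
time_s: 14.65
ee_pos: [598.2, 209.2, 51.7]
ee_rot: [-180.0, 0.0, 90.1]
force: [-0.1, 0.0, 0.2]
gripper_width: 85.7
time_s: 15.15
ee_pos: [441.2, 173.1, 50.9]
ee_rot: [-179.8, 0.1, 90.1]
force: [1.2, 0.1, -0.2]
gripper_width: 91.2
time_s: 15.78
ee_pos: [446.5, 174.7, -26.6]
ee_rot: [179.9, -0.0, 90.1]
force: [1.1, 0.2, -0.6]
gripper_width: 91.3
```

```bash
python3 -m jog '0 0 0 0 0 0 0;0 0 0 0 0 0 0;0 0 0 0 0 0 0;0 0 0 0 0 0 0;0 0 0 0 0 0 0' 45;python3 -m jog '0 0 0 0 0 0 0' 45; python3 -m jog '0 0 0 0 0 0.6 0;0 0 0 0 0 1.8 0;0 0 0 0 0 3 0;0 0 0 0.5 0.4 3.2 0;0 0 0 1.5 1.2 3.2 0'; python3 -m jog '0 0 0 1.8 1.5 0 0;0 0 0 3.4 2.9 0 0;0 0 0 4.6 3.9 0 0;0 0 0 4.6 3.93 0 0;0 0 0 4.6 3.93 0 0'
```

```text
time_s: 16.4
ee_pos: [444.4, 174.0, -27.4]
ee_rot: [-179.9, 0.0, 90.1]
force: [-3.3, -0.0, 4.9]
gripper_width: 59.1
time_s: 16.52
ee_pos: [444.4, 174.0, -27.4]
ee_rot: [-179.9, 0.0, 90.1]
force: [-3.1, -1.0, 4.6]
gripper_width: 59.2
time_s: 17.15
ee_pos: [483.1, 204.1, 52.9]
ee_rot: [179.9, -0.0, 90.1]
force: [-0.1, -0.5, -2.0]
gripper_width: 59.1
time_s: 17.77
ee_pos: [596.7, 301.8, 51.2]
ee_rot: [-179.9, 0.1, 90.1]
force: [-0.6, -0.8, -2.1]
gripper_width: 58.7
```

```bash
python3 -m jog '0 0 0 0 0 -1.2 0;0 0 0 0 0 -2.2 0;0 0 0 0 0 -2.8 0;0 0 0 0 0 -2.92 0;0 0 0 0 0 -2.92 0'; python3 -m jog '0 0 0 0 0 -0.04 0;0 0 0 0 0 -0.04 0'; python3 -m jog '0 0 0 0 0 -0.04 0;0 0 0 0 0 -0.04 0';python3 -m jog '0 0 0 0 0 -0.04 0;0 0 0 0 0 -0.04 0'
```

```text
time_s: 18.4
ee_pos: [598.1, 302.5, -19.8]
ee_rot: [179.9, -0.0, 90.1]
force: [0.9, -0.1, -2.4]
gripper_width: 59.0
time_s: 18.65
ee_pos: [598.1, 302.7, -20.8]
ee_rot: [179.9, -0.0, 90.1]
force: [-0.4, -1.0, -3.3]
gripper_width: 59.0
time_s: 18.9
ee_pos: [597.7, 302.5, -22.5]
ee_rot: [180.0, 0.0, 90.1]
force: [-0.4, -0.2, -3.8]
gripper_width: 59.0
time_s: 19.15
ee_pos: [597.6, 302.4, -23.6]
ee_rot: [-180.0, 0.0, 90.1]
force: [-0.8, -0.9, -2.2]
gripper_width: 59.2
```

```bash
python3 -m jog '0 0 0 0 0 -0.03 0;0 0 0 0 0 -0.03 0'; python3 -m jog '0 0 0 0 0 0 0.75;0 0 0 0 0 0 0.75;0 0 0 0 0 0.2 0.75;0 0 0 0 0 1.6 1;0 0 0 0 0 3 1'; python3 -m jog '0 0 0 -2 0.7 0 1;0 0 0 -4.2 1.4 0 1;0 0 0 -6.2 2 0 1;0 0 0 -7.02 2.3 0 1;0 0 0 -7.02 2.3 0 1'; python3 wl.py w2 small_a:18
```

```text
time_s: 19.4
ee_pos: [597.8, 302.5, -24.2]
ee_rot: [180.0, -0.0, 90.1]
force: [0.6, -0.9, -3.5]
gripper_width: 59.1
time_s: 20.02
ee_pos: [597.7, 302.5, 51.8]
ee_rot: [-180.0, 0.0, 90.1]
force: [0.5, -0.4, -0.5]
gripper_width: 85.6
time_s: 20.65
ee_pos: [422.1, 360.7, 51.4]
ee_rot: [179.9, -0.0, 90.2]
force: [0.4, 0.1, 1.2]
gripper_width: 91.1
[423.4 360.5  51.4]
small_a 0.95 [243. 176.  44.  43.] boxmid@z [425. 360.  18.]
small_a 0.58 [372. 204. 120. 160.] boxmid@z [592. 269.  18.]
```

View pics/w2.png

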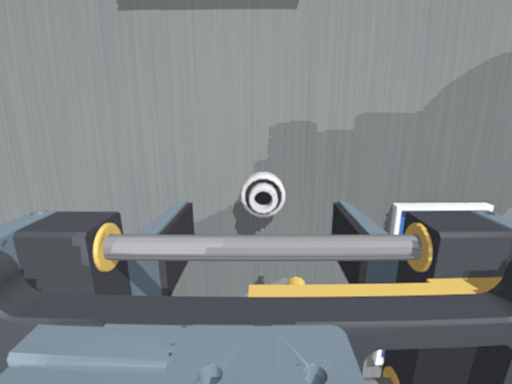

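The wrist view shows the small bearing at (263,195) centred between the jaws, and the network puts it at (425,360). Down and grip.

```bash
python3 -m jog '0 0 0 0.06 0 -1.4 1;0 0 0 0.06 0 -2.6 1;0 0 0 0.06 0 -3.24 1;0 0 0 0.06 0 -3.24 1;0 0 0 0.06 0 -3.24 1'; python3 -m jog '0 0 0 0 0 0 0;0 0 0 0 0 0 0;0 0 0 0 0 0 0;0 0 0 0 0 0 0;0 0 0 0 0 0 0' 30;python3 -m jog '0 0 0 0 0 0 0;0 0 0 0 0 0 0;0 0 0 0 0 0 0' 30
```

```text
time_s: 21.38
ee_pos: [424.8, 360.2, -29.8]
ee_rot: [179.9, -0.0, 90.1]
force: [0.1, -0.7, 0.6]
gripper_width: 91.4
time_s: 22.0
ee_pos: [423.7, 360.0, -30.2]
ee_rot: [180.0, -0.0, 90.1]
force: [0.4, 0.3, -0.3]
gripper_width: 44.2
time_s: 22.38
ee_pos: [423.6, 359.9, -30.2]
ee_rot: [-180.0, 0.0, 90.1]
force: [-1.1, -0.4, 0.0]
gripper_width: 39.2
```

Held at 39 mm. Carry it to tray_three's +y bay at (647,73), yaw 87.

```bash
python3 -m jog '0 0 0 0 0 0.6 0;0 0 0 0 0 1.8 0;0 0 0 0 0 3.2 0;0 0 -0.6 0.5 -0.6 3.6 0;0 0 -0.6 1.6 -2 3.6 0'; python3 -m jog '0 0 0 1.4 -1.8 0 0;0 0 0 2.9 -3.7 0 0;0 0 0 4.4 -5.6 0 0;0 0 0 5.8 -7.4 0 0;0 0 0 6.8 -8.8 0 0';python3 -m jog '0 0 0 0.4 -0.6 0 0;0 0 0 0.52 -0.68 0 0;0 0 0 0.52 -0.68 0 0'
```

```text
time_s: 23.0
ee_pos: [464.6, 310.0, 61.0]
ee_rot: [179.9, -0.1, 87.1]
force: [0.8, 0.4, -1.7]
gripper_width: 39.3
time_s: 23.62
ee_pos: [634.8, 86.4, 59.1]
ee_rot: [-180.0, 0.0, 86.9]
force: [-0.2, -0.4, -2.3]
gripper_width: 39.2
time_s: 24.0
ee_pos: [645.9, 73.7, 59.5]
ee_rot: [-179.9, -0.0, 87.1]
force: [0.2, -0.5, -2.3]
gripper_width: 39.3
```

```bash
python3 -m jog '0 0 0 0 0 -1.4 0;0 0 0 0 0 -2.6 0;0 0 0 0 0 -3.2 0;0 0 0 0 0 -3.34 0;0 0 0 0 0 -3.34 0'; python3 -m jog '0 0 0 0 0 -0.05 0;0 0 0 0 0 -0.05 0'; python3 -m jog '0 0 0 0 0 -0.04 0;0 0 0 0 0 -0.04 0';python3 -m jog '0 0 0 0 0 -0.03 0;0 0 0 0 0 -0.03 0'
```

```text
time_s: 24.62
ee_pos: [647.3, 73.5, -22.9]
ee_rot: [179.9, -0.0, 87.1]
force: [0.9, -0.4, -0.9]
gripper_width: 39.4
time_s: 24.88
ee_pos: [647.2, 73.0, -24.2]
ee_rot: [179.9, -0.0, 87.1]
force: [0.0, -0.0, -1.2]
gripper_width: 39.5
time_s: 25.12
ee_pos: [646.7, 72.9, -26.0]
ee_rot: [180.0, 0.0, 87.1]
force: [-0.5, -0.4, -0.9]
gripper_width: 39.0
time_s: 25.38
ee_pos: [646.6, 73.0, -26.8]
ee_rot: [-180.0, 0.0, 87.1]
force: [-0.0, -0.1, -1.6]
gripper_width: 39.2
```

```bash
python3 -m jog '0 0 0 0 0 -0.03 0;0 0 0 0 0 -0.03 0'; python3 - <<'E'
from h import *
print(env.state()['force'])
E
```

```text
time_s: 25.62
ee_pos: [646.8, 73.0, -27.2]
ee_rot: [180.0, -0.0, 87.1]
force: [0.2, 0.6, 1.1]
gripper_width: 39.1
[0.23910896 0.57191108 1.09932629]
```

```bash
python3 -m jog '0 0 0 0 0 0 0.55;0 0 0 0 0 0 0.55;0 0 0 0 0 0.2 0.55;0 0 0 0 0 1.6 0.7;0 0 0 0 0 3 1'; python3 -m jog '0 0 0.6 -1.5 -1.8 0 1;0 0 0.6 -3 -3.7 0 1;0 0 0.6 -4.5 -5.6 0 1;0 0 0.6 -6 -7.4 0 1;0 0 0.6 -7.4 -9.2 0 1'; python3 -m jog '0 0 0 -0.91 -1.1 0 1;0 0 0 -0.91 -1.1 -0.5 1;0 0 0 -0.91 -1.1 -0.5 1'; python3 wl.py w3 small_a:18
```

```text
time_s: 26.25
ee_pos: [646.6, 73.0, 48.3]
ee_rot: [-180.0, 0.0, 87.1]
force: [0.5, -0.1, -0.2]
gripper_width: 67.3
time_s: 26.88
ee_pos: [460.7, -158.4, 48.1]
ee_rot: [179.9, 0.0, 90.1]
force: [1.4, -0.2, -0.3]
gripper_width: 91.4
time_s: 27.25
ee_pos: [438.8, -184.0, 34.4]
ee_rot: [-179.9, -0.1, 90.1]
force: [0.7, -0.7, 0.5]
gripper_width: 91.0
[ 439.4 -183.9   34.7]
small_a 0.92 [240. 178.  44.  45.] boxmid@z [ 438. -183.   18.]
small_a 0.85 [309. 264.  39.  22.] boxmid@z [ 499. -253.   18.]
small_a 0.79 [137. 118.  53.  49.] boxmid@z [ 360. -135.   18.]
```

Measured (438,-183), right under the tool. It is the steel one; the turquoise and orange ones lie elsewhere, at (499,-253) and (360,-135).

```bash
python3 -m jog '0 0 0 0 0 -1.2 1;0 0 0 0 0 -2.2 1;0 0 0 0 0 -2.6 1;0 0 0 0 0 -2.6 1'; python3 -m jog '0 0 0 0 0 0 0;0 0 0 0 0 0 0;0 0 0 0 0 0 0;0 0 0 0 0 0 0;0 0 0 0 0 0 0' 30;python3 -m jog '0 0 0 0 0 0 0;0 0 0 0 0 0 0;0 0 0 0 0 0 0' 30
```

```text
time_s: 27.85
ee_pos: [439.3, -184.0, -30.2]
ee_rot: [-180.0, -0.0, 90.1]
force: [0.2, -0.7, -0.0]
gripper_width: 91.2
time_s: 28.48
ee_pos: [439.0, -184.6, -29.9]
ee_rot: [180.0, 0.0, 90.1]
force: [0.8, -0.0, -0.7]
gripper_width: 44.0
time_s: 28.85
ee_pos: [439.0, -184.6, -29.9]
ee_rot: [180.0, 0.0, 90.1]
force: [-0.2, 0.0, 1.3]
gripper_width: 39.0
```

```bash
python3 -m jog '0 0 0 0 0 0.6 0;0 0 0 0 0 1.8 0;0 0 0 0 0 3.2 0;0 0 -0.6 0.6 0.4 3.6 0;0 0 -0.6 2 1.4 3.6 0'; python3 -m jog '0 0 0 2 1.3 0 0;0 0 0 4 2.6 0 0;0 0 0 5.6 3.7 0 0;0 0 0 6.08 3.98 0 0;0 0 0 6.08 3.98 0 0';python3 -m jog '0 0 0 0 0 -1.4 0;0 0 0 0 0 -2.6 0;0 0 0 0 0 -3.2 0;0 0 0 0 0 -3.34 0;0 0 0 0 0 -3.34 0'; python3 -m jog '0 0 0 0 0 -0.06 0;0 0 0 0 0 -0.06 0'
```

```text
time_s: 29.48
ee_pos: [489.1, -150.0, 61.1]
ee_rot: [179.9, 0.0, 86.9]
force: [-0.0, -0.5, -1.2]
gripper_width: 39.2
time_s: 30.1
ee_pos: [640.5, -49.8, 59.2]
ee_rot: [-179.9, 0.0, 87.2]
force: [0.7, -0.3, -0.8]
gripper_width: 39.2
time_s: 30.72
ee_pos: [641.4, -50.5, -22.6]
ee_rot: [179.9, 0.0, 87.1]
force: [0.0, 0.1, -0.8]
gripper_width: 38.9
time_s: 30.98
ee_pos: [641.4, -50.1, -24.3]
ee_rot: [179.9, 0.0, 87.1]
force: [-0.3, 0.7, -1.6]
gripper_width: 39.1
```

```bash
python3 -m jog '0 0 0 0 0 -0.05 0;0 0 0 0 0 -0.05 0'; python3 -m jog '0 0 0 0 0 -0.03 0;0 0 0 0 0 -0.03 0'; python3 -m jog '0 0 0 0 0 0 0;0 0 0 0 0 0 0'
```

```text
time_s: 31.22
ee_pos: [640.9, -50.0, -26.2]
ee_rot: [-180.0, -0.0, 87.1]
force: [-0.6, 0.0, -2.2]
gripper_width: 38.7
time_s: 31.48
ee_pos: [641.0, -50.0, -26.9]
ee_rot: [180.0, -0.0, 87.1]
force: [-0.3, 0.5, 0.0]
gripper_width: 39.0
time_s: 31.72
ee_pos: [641.1, -50.0, -26.9]
ee_rot: [180.0, -0.0, 87.1]
force: [-0.3, 0.3, 0.4]
gripper_width: 39.1
```

Down. Release, rise, and move above the housing at (454,-5) with yaw 110, then check with the wrist camera.

```bash
python3 -m jog '0 0 0 0 0 0 0.55;0 0 0 0 0 0 0.55;0 0 0 0 0 0.2 0.55;0 0 0 0 0 1.6 0.7;0 0 0 0 0 3 1'; python3 -m jog '0 0 1.5 -2 0.4 0 1;0 0 3 -4 0.9 0 1;0 0 4.6 -6 1.4 0 1;0 0 4.6 -7.48 1.8 0 1;0 0 4.6 -7.48 1.8 0 1'; python3 wl.py w4 housing:10
```

```text
time_s: 32.35
ee_pos: [640.8, -50.0, 48.9]
ee_rot: [-180.0, -0.0, 87.1]
force: [0.1, 0.0, -0.4]
gripper_width: 67.0
time_s: 32.98
ee_pos: [451.0, -4.5, 48.4]
ee_rot: [-179.9, -0.0, 110.1]
force: [1.1, -0.5, 0.2]
gripper_width: 91.2
[453.7  -4.9  48.7]
housing 0.86 [215. 148. 102.  87.] boxmid@z [453.  -0.  10.]
```

View pics/w4.png

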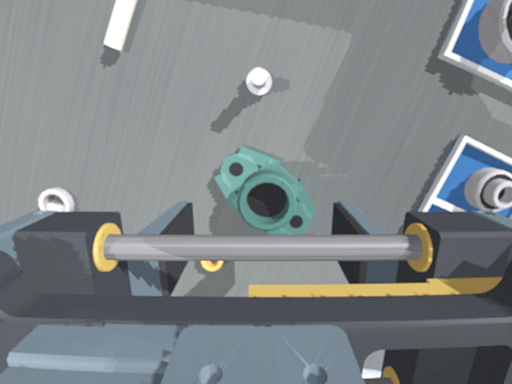

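The housing's bore is at (268,200), with holes at (236,170) and (296,221).

```bash
python3 - <<'E'
from h import *
b,h1,h2=[px2w('wrist',[p],z)[0] for p,z in [((268,200),34),((236,170),10),((296,221),10)]]
print(b.round(),h1.round(),h2.round(),((h1+h2)/2).round(),np.degrees(np.arctan2(*(h2-h1)[[1,0]])).round(1), np.linalg.norm(h2-h1))
E
```

```text
[459.  -2.  34.] [425.   8.  10.] [493. -18.  10.] [459.  -5.  10.] -21.2 73.42734988617723
```

```bash
python3 -m jog '0 0 0 0.12 0.04 -1.2 1;0 0 0 0.12 0.04 -2.3 1;0 0 0 0.12 0.04 -2.82 1;0 0 0 0.12 0.04 -2.82 1'; python3 -m jog '0 0 0 0 0 0 0;0 0 0 0 0 0 0;0 0 0 0 0 0 0;0 0 0 0 0 0 0;0 0 0 0 0 0 0' 50;python3 -m jog '0 0 0 0 0 0 0;0 0 0 0 0 0 0' 50
```

```text
time_s: 33.58
ee_pos: [457.4, -4.2, -23.0]
ee_rot: [-179.9, -0.0, 110.1]
force: [0.4, 0.1, -0.3]
gripper_width: 91.6
time_s: 34.2
ee_pos: [456.0, -4.2, -22.4]
ee_rot: [-179.9, -0.0, 110.1]
force: [-2.3, -1.2, 3.9]
gripper_width: 48.9
time_s: 34.45
ee_pos: [455.9, -4.2, -22.4]
ee_rot: [-179.9, -0.0, 110.1]
force: [-4.4, -0.6, 5.0]
gripper_width: 49.2
```

Held at 49 mm. Lift, turn -62° and carry it to tray_one (629,-259).

```bash
python3 -m jog '0 0 0 0 0 0.5 0;0 0 0 0 0 1.6 0;0 0 0 0 0 3 0;0 0 -1 0.6 -0.8 3.6 0;0 0 -2.6 1.6 -2.4 3.6 0'; python3 -m jog '0 0 -1.8 1.2 -1.7 0 0;0 0 -3.6 2.4 -3.5 0 0;0 0 -5.4 3.5 -5.2 0 0;0 0 -7.2 4.6 -6.8 0 0;0 0 -9 5.3 -7.6 0 0'; python3 -m jog '0 0 -0.8 0 -0.22 0 0;0 0 -0.8 0 -0.22 0 0;0 0 -0.8 0 -0.22 0 0'
```

```text
time_s: 35.08
ee_pos: [498.3, -63.6, 69.4]
ee_rot: [179.8, 0.0, 97.0]
force: [1.1, -0.8, -4.7]
gripper_width: 49.4
time_s: 35.7
ee_pos: [630.7, -256.4, 66.9]
ee_rot: [179.9, -0.0, 51.7]
force: [0.9, -0.6, -4.7]
gripper_width: 49.1
time_s: 36.08
ee_pos: [629.2, -258.9, 67.2]
ee_rot: [-180.0, -0.0, 48.2]
force: [0.3, -0.5, -4.5]
gripper_width: 49.4
```

```bash
python3 -m jog '0 0 0 0 0 -1.2 0;0 0 0 0 0 -2.4 0;0 0 0 0 0 -3.1 0;0 0 0 0 0 -3.28 0;0 0 0 0 0 -3.28 0'; python3 -m jog '0 0 0 0 0 -0.04 0;0 0 0 0 0 -0.04 0'; python3 -m jog '0 0 0 0 0 -0.04 0;0 0 0 0 0 -0.04 0';python3 -m jog '0 0 0 0 0 -0.04 0;0 0 0 0 0 -0.04 0'
```

```text
time_s: 36.7
ee_pos: [630.1, -259.6, -13.8]
ee_rot: [179.9, -0.0, 48.1]
force: [0.1, -0.3, -4.2]
gripper_width: 49.2
time_s: 36.95
ee_pos: [630.0, -259.7, -14.6]
ee_rot: [179.9, -0.0, 48.1]
force: [-0.4, -0.3, -5.3]
gripper_width: 49.2
time_s: 37.2
ee_pos: [629.4, -259.5, -16.4]
ee_rot: [180.0, 0.0, 48.1]
force: [-0.1, -0.3, -4.7]
gripper_width: 49.2
time_s: 37.45
ee_pos: [629.4, -259.5, -17.6]
ee_rot: [-180.0, 0.0, 48.1]
force: [-0.3, 0.7, -5.0]
gripper_width: 49.0
```

```bash
python3 -m jog '0 0 0 0 0 -0.04 0;0 0 0 0 0 -0.04 0'; python3 -m jog '0 0 0 0 0 -0.04 0;0 0 0 0 0 -0.04 0'
```

```text
time_s: 37.7
ee_pos: [629.4, -259.5, -18.6]
ee_rot: [-180.0, 0.0, 48.1]
force: [0.8, 0.3, -5.1]
gripper_width: 48.8
time_s: 37.95
ee_pos: [629.6, -259.6, -19.2]
ee_rot: [180.0, -0.0, 48.1]
force: [-0.3, -0.0, -3.2]
gripper_width: 49.1
```

```bash
python3 -m jog '0 0 0 0 0 -0.03 0;0 0 0 0 0 -0.03 0'; python3 -m jog '0 0 0 0 0 0 0.7;0 0 0 0 0 0 0.7;0 0 0 0 0 0 0.7;0 0 0 0 0 1 0.8;0 0 0 0 0 3 1'; python3 -m jog '0 0 0 -2 -2 1 1;0 0 0 -4 -4 1.5 1;0 0 0 -6 -6 2 1;0 0 0 -8 -7.6 2 1;0 0 0 -9 -8 2 1'; python3 -m jog '0 0 0 0 0 0 1;0 0 0 0 0 0 1'; python3 - <<'E'
from h import *
a=grab_frame('top'); b=grab_frame('scene')
c=cv2.resize(a[125:240,120:400],(800,329),interpolation=cv2.INTER_CUBIC)
d=cv2.resize(b[155:335,105:415],(464,270),interpolation=cv2.INTER_CUBIC)
e=np.zeros((270,800,3),np.uint8); e[:,:464]=d
save('fin',np.vstack([c,e]))
for q in ('large_a','small_a','housing'):
    for r in spotter.look_for(q,'top'):
        x,y,w,h=r['box'];print(q,round(r['conf'],2),px2w('top',[[x+w/2,y+h/2]],18)[0].round())
E
```

```text
time_s: 38.2
ee_pos: [629.6, -259.6, -19.3]
ee_rot: [180.0, -0.0, 48.1]
force: [-2.8, 0.2, 3.8]
gripper_width: 49.0
time_s: 38.83
ee_pos: [627.5, -258.7, 52.8]
ee_rot: [-179.7, 0.1, 48.1]
force: [0.5, -1.2, 0.2]
gripper_width: 80.9
time_s: 39.45
ee_pos: [403.0, -461.1, 104.9]
ee_rot: [179.9, 0.0, 48.1]
force: [0.0, -0.9, 0.0]
gripper_width: 91.1
time_s: 39.7
ee_pos: [404.7, -459.3, 104.7]
ee_rot: [180.0, -0.0, 48.0]
force: [-0.6, 0.2, 0.2]
gripper_width: 91.1
large_a 0.86 [595. 298.  18.]
small_a 0.62 [645.   5.  18.]
small_a 0.56 [ 360. -140.   18.]
small_a 0.54 [632. -49.  18.]
small_a 0.54 [ 492. -248.   18.]
small_a 0.53 [640.  70.  18.]
small_a 0.41 [591. 247.  18.]
small_a 0.21 [ 619. -256.   18.]
housing 0.84 [ 627. -261.   18.]
housing 0.45 [638.   6.  18.]
```

View pics/fin.png

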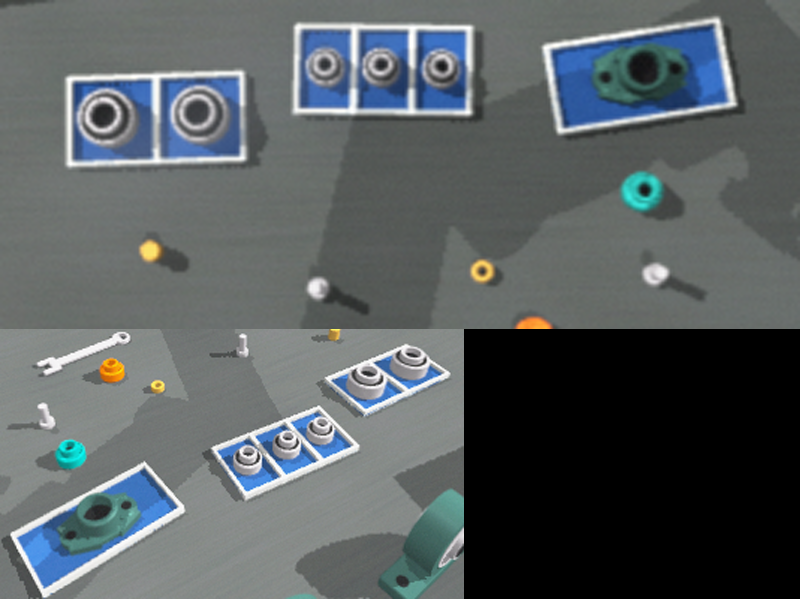

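All parts are upright in their bays. One numeric check of the bore centres against the bay middles.

```bash
python3 - <<'E'
from h import *
s=800/280; f=lambda u,v:[((u+.5)/s-.5+120,(v+.5)/s-.5+125)]
for n,u,v,z in [('L+',103,115,39),('L-',198,115,39),('S+',325,65,31),('Sc',381,66,31),('S-',440,69,31),('H',643,68,37)]: print(n,px2w('top',f(u,v),z)[0].round())
for n,cs in {'two':[(67,76),(245,72),(247,160),(68,166)],'three':[(296,26),(473,28),(471,115),(295,113)],'one':[(546,46),(720,20),(736,105),(559,132)]}.items():
    print(n,np.mean([px2w('top',f(*c),10)[0] for c in cs],0).round())
E
```

```text
L+ [597. 303.  39.]
L- [594. 205.  39.]
S+ [645.  73.  31.]
Sc [642.  14.  31.]
S- [637. -47.  31.]
H [ 630. -257.   37.]
two [597. 254.  10.]
three [642.  12.  10.]
one [ 628. -260.   10.]
```

```bash
python3 -c "
from workcell import env
print(env.job_done())"
```

```text
the job is handed in; nothing more can be done
None
```

The job is handed in at about 40 s on the robot's clock. Both large bearings are in tray_two and the two steel small bearings are in the end bays of tray_three. The housing is lengthwise in tray_one. I did not touch small_c, and the orange and turquoise look-alikes stayed where they were.

**Last checks:** the final top and scene pictures show every part upright on its tray floor. Bore centres measured from the top picture lie within about 5 mm of the bay or tray middles, inside the tolerances. The gripper is open, clear of everything, with force readings near zero.

**What disagreed:**
- **Fingertip height:** the real fingertips sit about 38 mm higher than the reported TCP, so the first two closings over a large bearing caught nothing. I found this from the pictures, regripped lower, and set each part down by its height relative to the pick, with a force check. The exact offset was never measured by touch.
- **Final detection:** the network mislabelled some parts in the last picture: it reported one large bearing at about (591,247), labelled as small. I relied on bore centres read from the pictures instead.

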